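# Clamp the mended panel in the gluing jig

### The job

Clamp the freshly glued wood panel, pushing only: with a finger, swing the jig's steel clamp strap round until its rubber foot stands over the middle of the bright steel disc on the pressing block, leaving the red cam lever up; then push the cam lever all the way down so that the foot presses the block. Do not pick up or shift the panel or the block, and leave the other things on the table and jig where they are.

Things in the scene. Friction and masses are not known exactly. Their poses are not given: they have to be found in the camera images.
- jig: gluing jig, fixed to the table: plywood board 240 (its x) x 320 (its y) x 14 mm, its -y half lined with 2 mm cork; origin at the centre of the board's underside, on the table. An aluminium clamp post (flange 60 x 60 mm, column 34 mm across) stands on it at jig (0, +55 mm); a steel clamp strap turns level about it, and a red cam lever leans up from its top, opposite to the strap
- post_axis (a point): point on the vertical axis of the clamp post, 85 mm above the table (mid-thickness of the raised strap)
- strap_tip (a point): middle of the strap's free end, 150 mm from the post axis. Strap: flat steel bar 32 mm wide, 12 mm thick, underside 79 and top 91 mm above the table while the lever is up, 35 mm long behind the post. Its side faces can be pushed anywhere from 45 to 150 mm from the axis; below is air down to the board, or the block's top at 54 mm. The foot's screw stands up to 112 mm
- foot: black rubber foot under the strap, 24 mm across, on a screw through it; origin at the centre of its underside, 125 mm from the post axis, 57 mm above the table while the lever is up (3 mm above the block). The foot is sprung (about 4 N per mm). Closing the lever lowers strap and foot by up to 5 mm, so that the foot presses on the block with about 10 N
- swing (a joint): turn of the strap about the post, rad: 0 = strap points along the jig's -y; grows as the strap swings clockwise seen from above, towards the jig's -x. Range -0.5 to 1.9, no stop at the working place; stiff enough (0.22 N m) to stay where it is left. It starts parked at 1.0 to 1.6
- cam (a joint): turn of the cam lever about its level pin, rad: 0 = fully up (lever 60 degrees above level), 1.2 = all the way down against its stop (9 degrees below level). It starts at 0 to 0.12, and stays where it is left (friction 0.25 N m, up to 0.3 N m when clamping)
- cam_pin (a point): centre of the lever's pin, on the post axis, 112 mm above the table. The lever lies in the vertical plane through the strap, on the side opposite to the strap's tip: 110 mm from pin to end, its outer 60 mm a red grip 24 mm wide and 12 mm thick; the grey cam round the pin reaches 21 mm from it
- lever_end (a point): middle of the end of the red grip, on its upper face (the face to push on), 110 mm from the pin
- panel: dark carved wood panel fragment with a pale glue line, 120 x 90 x 18 mm, loose on the cork; origin at the centre of its underside
- caul: pressing block, loose on the panel: plywood with cork underface, 64 x 64 x 20 mm with a bright steel disc 56 mm across on top; origin at the centre of its underside, 34 mm above the table, disc face at 54 mm
- blower: orange rubber dust blower standing on its base, 68 mm across, 125 mm tall, beside the jig; origin under its centre
- glue_jar: small amber glue jar on the jig's cork, 32 mm across, 48 mm tall; origin under its centre
- bowl: terracotta bowl, 110 mm across, 45 mm tall; origin under its centre
- brush: soft brush 170 mm long lying on the table
- resin_jar: white jar with blue cap, 60 mm across, 85 mm tall; origin under its centre
- spatula: spatula 160 mm long lying on the table
- weight: brass weight, 44 mm across, 52 mm tall; origin under its centre
Not all that is in view belongs to the job. Of the things like the caul, leave any that is green; of the rest the smaller one is meant.

How it is judged:
By the outcome, as a careful person would: the job done as asked, in the order asked, and still so for the second after the job is handed in, with the robot touching nothing.
It also fails if it takes over 54 s, if anything falls off the work surface, if the arm or the gripper's body presses on something with over 40 N, if the wrist force passes 120 N, or if a joint passes its speed limit or range.

### The arm

A 6-joint arm with a two-finger parallel gripper is mounted at the origin on the work surface. World frame = base frame: x ahead of the robot, y to its left, z up, the work surface at z = 0. Lengths are in mm, angles in rad, forces in N, time in s.
With the tool pointing down it reaches from about 350 to 875 mm from the base axis. Payload 4.2 kg.
Tool frame: the origin (TCP) lies midway between the tips of the shut fingers; the grasp point (between the pads) lies 19 mm behind it (arm.grasp_offset is the distance from the TCP to the grasp point, in mm); z points along the fingers, y is the direction in which the jaws open and shut (so a half turn about z gives the same grasp; the last joint's range is limited). The gripper opens to 85 mm and grips with 20 to 120 N. Pads are 22 mm wide; open, the fingers measure 114 mm over their backs; the gripper's body (76 mm by 85 mm) begins 54 mm behind the grasp point. The pads swing forward as they close: fully open they stand 13 mm farther back than shut.
Start: joints at [-1.017, 0.385, 0.008, 0, -1.194, -0.259], TCP at [181.609, -598.011, 231.312] pointing down, gripper open.
Joint ranges: [-3.14, 3.14], [-1.21, 2.06], [-1.07, 1.41], [-3.16, 2.05], [-2.99, -0.16], [-3.1, 3.1]. Speed limits (rad/s): [2.79, 2.79, 3.14, 3.14, 3.14, 3.14].

### API

Orientations are given as a unit quaternion [x, y, z, w].
In Python, from bench import arm gives the robot as it stands.
- The arm moves only by the tool move_arm, never from a script. Its argument "moves" is a list of rows, each an object with "gripper": the gripper's target within -1 to 1 (fully open at 1, half-way at 0, shut at -1); "xyz": the shift along the tool's x, y, z in cm, a list of three; "angular": the turn, a rotation vector about the tool's x, y, z in rad, a list of three. In form: [{"gripper": gripper, "xyz": [dx, dy, dz], "angular": [wx, wy, wz]}, ...]. A call has 1 to 10 rows; each row is the pose to reach, as a shift and turn from the pose commanded when the call began, along the tool's axes at that moment; what a row does not reach only later rows make up. A row lasts 1/8 s, in which the tool goes at most 62.5 mm and 10.7 degrees, less where a joint would pass 70% of its speed; a pose out of reach is approached as far as the arm can. A call with a gripper value outside its range is refused whole. The fingers move at their own pace and stop on an object; the grip force is fixed at half the most. Time passes only in rows, so rows that repeat a pose let the fingers close. It gives the time, the measured TCP pose, the force and the opening at its end, in the units of the state.
- arm.read_state(): the state, without advancing time (a new reading comes with each control period).
- arm.get_image(name): name is "scene" or "top" or "wrist"; returns (picture, depth): 400x640x3 uint8, blue, green, red; 400x640 float32, mm along the optical axis (not along the pixel's ray), 0 where there is no reading.
- arm.get_calibration(name): a dict with "camera_matrix" (3x3 intrinsics, pixels), "R" (3x3) and "t" (3): a world point X has camera coordinates R X + t. Camera axes: x right, y down, z forward; pixel columns grow to the right and rows downward; lengths in mm; the calibration is good to about 2 mm. The wrist camera is an equidistant fisheye: a pixel r from the principal point sees the ray r / f radians off the axis. A picture is of the moment at which its call begins: read the wrist's pose just before it. get_calibration takes no time and is no camera call; for the wrist camera it gives the pose at the moment of the call.
- arm.job_done(): hands the job in, once; it reports no verdict.
The state is a dict: "clock": time; "joints": joint angles; "joint_vel": joint speeds; "joint_efforts": joint torques, N m; "position": TCP position; "ee_rot": TCP orientation; "contact_force": force on the tool from outside, world axes, zero at the start; "wrist_torque": the same for the moment, N m; "gripper_width": finger opening in mm.
Only numpy, scipy, OpenCV 4.12 (cv2) and the standard library are available. Lean on these libraries where they do the work, as an engineer would, in place of code of your own. Each camera call takes 0.05 s, during which the arm holds its last target. There are 200 camera calls.

## Working session

There is one attempt and no reset: what is moved stays moved. The work goes in short steps, Python scripts to look and compute and a tool call to move; the robot and the scene stay as the last step left them, time stands still between calls to the robot, and variables do not carry over. Pictures are saved under pics/ and viewed, about 8 in all and at most 12, crops included, and the job is handed in when it is done.

Besides the shell and the picture viewer there is one more tool, called after "Request:" as a command line: name --argument value ..., lists and objects as JSON in quotes. move_arm: Moves the arm, as the interface text tells. Its arguments: {"type":"object","properties":{"moves":{"type":"array","items":{"type":"object","properties":{"gripper":{"type":"number"},"xyz":{"type":"array","items":{"type":"number"}},"angular":{"type":"array","items":{"type":"number"}}}}}},"required":["moves"]}

```bash
mkdir -p pics
cat > h.py <<'E'
from bench import arm
import numpy as np, cv2
def save(name, fn):
    p,d=arm.get_image(name); cv2.imwrite(f'pics/{fn}.png',p); np.save(f'pics/{fn}.npy',d); return p,d
def world(name,d,u,v,z=None):
    c=arm.get_calibration(name);K=np.array(c['camera_matrix']);R=np.array(c['R']);t=np.array(c['t'])
    r=np.linalg.inv(K)@[u,v,1]; C=-R.T@t; w=R.T@r
    if z is not None: return C+w*(z-C[2])/w[2]
    k=float(np.median(d[v-1:v+2,u-1:u+2])); return C+w*k
def pix(name,X):
    c=arm.get_calibration(name);q=np.array(c['camera_matrix'])@(np.array(c['R'])@X+np.array(c['t']));return q[:2]/q[2]
E
python3 - <<'E'
from h import *
save('top','top1');save('scene','scene1')
for n in('top','scene'):
    c=arm.get_calibration(n);print(n,c['camera_matrix'],-np.array(c['R']).T@np.array(c['t']))
print(arm.read_state())
E
```

```text
top [[365.9211581    0.         321.63123524]
 [  0.         365.9211581  200.39953699]
 [  0.           0.           1.        ]] [ 298.75633662  -51.4712765  1475.69204675]
scene [[409.30921829   0.         317.33688604]
 [  0.         409.30921829 194.99406072]
 [  0.           0.           1.        ]] [1015.44460787  785.61062109  776.01591987]
{'clock': 0.1, 'joints': array([-1.01742610e+00,  3.85489660e-01,  6.75245303e-03, -4.56634599e-04,
       -1.19399728e+00, -2.58569050e-01]), 'joint_vel': array([-0.00054876, -0.00102262,  0.0015201 ,  0.00242107, -0.00138332,
       -0.00149171]), 'joint_efforts': array([-5.15077390e-04, -3.93320346e+01,  1.88929027e+01,  4.19795752e+00,
       -2.57539847e-03,  1.04256307e-05]), 'position': array([ 181.44265945, -597.53199274,  230.31779583]), 'ee_rot': array([-1.46784033e-01,  9.89168066e-01,  9.74122204e-04, -1.87730441e-04]), 'contact_force': array([-0.46338009,  0.01920159,  0.22138495]), 'wrist_torque': array([-0.07078815,  0.02190909, -0.07062417]), 'gripper_width': 85.12806694954385}
```

View pics/top1.png

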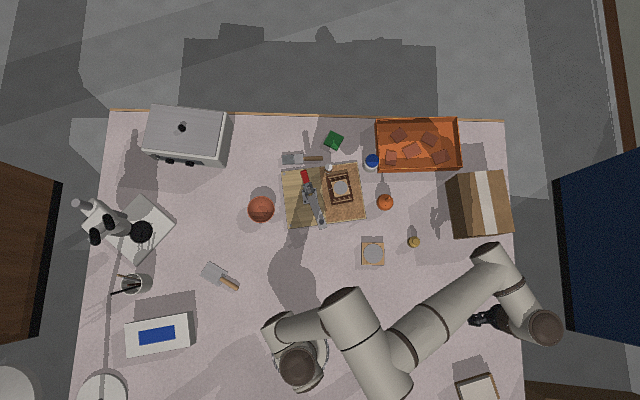

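View pics/scene1.png

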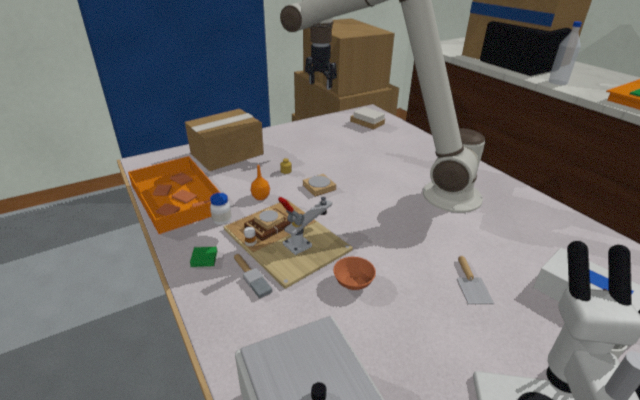

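Run:
```python
from h import *
p=cv2.imread('pics/top1.png')[125:275,240:430]
cv2.imwrite('pics/c1.png',cv2.resize(p,None,fx=4,fy=4,interpolation=cv2.INTER_CUBIC))
```

```text
(no output)
```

View pics/c1.png

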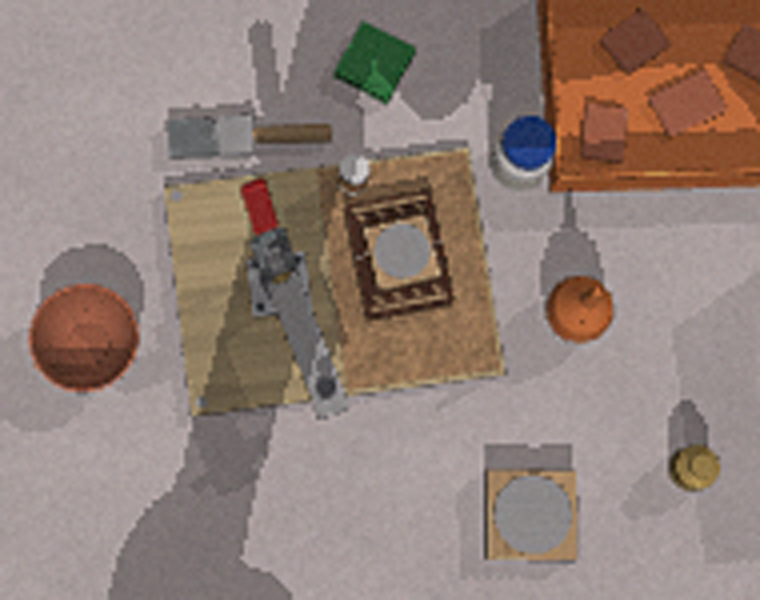

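Run:
```python
from h import *
d=np.load('pics/top1.npy')
def w(u,v,z): return world('top',d,240+(u+.5)/4-.5,125+(v+.5)/4-.5,z)
c=[w(*a,z) for a,z in (((165,186),14),((470,150),16),((505,374),16),((192,414),14))]
for x in c: print('corner',x.round(1))
cen=np.mean(c,0); print('cen',cen.round(1))
ey=(c[0]+c[3]-c[1]-c[2]);ey/=np.linalg.norm(ey); ex=(c[0]+c[1]-c[2]-c[3]);ex/=np.linalg.norm(ex)
# jig y axis: +y half is plywood side (left in image)
yaw=np.arctan2(ey[1],ey[0])-np.pi/2
yaw2=np.arctan2(ex[1],ex[0]);print('yaw',yaw,yaw2)
yaw=(yaw+yaw2)/2
J=np.array([[np.cos(yaw),-np.sin(yaw)],[np.sin(yaw),np.cos(yaw)]])
post=cen[:2]+J@[0,55];print('post',post)
pin=w(277,248,122);screw=w(325,386,112);le=w(256,183,200);disc=w(404,251,54)
for n,x in dict(screw=screw,lever=le,disc=disc,jar=w(355,170,48),blower=w(590,292,125),big=w(533,515,20)).items():
    r=x[:2]-post; q=J.T@r
    print(n,x.round(1),'r',np.linalg.norm(r).round(1),'jig',q.round(1),'swing',np.arctan2(-q[0],-q[1]).round(3))
for u,v in ((341,187),(373,253),(313,200),(320,222),(304,172),(385,201)): print(u,v,world('top',d,u,v).round(1))
print('disc radius px->mm', np.linalg.norm(w(432,251,54)-w(376,251,54)), np.linalg.norm(w(573,515,20)-w(494,515,20)))
```

```text
corner [700.8 103.1  14. ]
corner [ 747.3 -211.5   16. ]
corner [ 513.4 -247.7   16. ]
corner [465.6  65.9  14. ]
cen [606.8 -72.6  15. ]
yaw 0.14899276332207045 0.15530960537470725
post [598.45640852 -18.19138696]
screw [483.8 -65.6 112. ] r 124.1 jig [-120.5  -29.4] swing 1.331
lever [654.6   1.7 200. ] r 59.6 jig [58.6 11.2] swing -1.759
disc [ 629.2 -141.8   54. ] r 127.4 jig [  11.6 -126.9] swing -0.091
jar [713.3 -91.6  48. ] r 136.3 jig [102.4 -90. ] swing -0.85
blower [ 577.5 -313.5  125. ] r 296.1 jig [ -65.5 -288.8] swing 0.223
big [ 372.9 -274.8   20. ] r 341.6 jig [-261.8 -219.5] swing 0.873
341 187 [ 631.2 -143.4   52.2]
373 253 [ 374.  -274.2   27.1]
313 200 [567.8 -33.6  91.4]
320 222 [480.8 -62.4 108.6]
304 172 [6.479e+02 1.000e-01 2.026e+02]
385 201 [ 573.6 -314.2   77.8]
disc radius px->mm 55.89230606981375 78.19935624301243
```

Candidates, in top-image pixels: the block on the panel (341,187) has a 56 mm disc. The block on the table (373,253) has a 78 mm disc, and the green one is at (334,140). I choose the one on the panel. The crop shows the strap pointing at the robot (screw at pixel 321,221, swing about 1.33). The target swing is about -0.09. I'll shut the gripper and approach.

Request:
move_arm --moves '[{"gripper": -1, "xyz": [-46.35, 46.4, 0], "angular": [0, 0, 0.05]}, {"gripper": -1, "xyz": [-46.35, 46.4, 0], "angular": [0, 0, 0.05]}, {"gripper": -1, "xyz": [-46.35, 46.4, 0], "angular": [0, 0, 0.05]}, {"gripper": -1, "xyz": [-46.35, 46.4, 0], "angular": [0, 0, 0.05]}, {"gripper": -1, "xyz": [-46.35, 46.4, 0], "angular": [0, 0, 0.05]}, {"gripper": -1, "xyz": [-46.35, 46.4, 0], "angular": [0, 0, 0.05]}, {"gripper": -1, "xyz": [-46.35, 46.4, 0], "angular": [0, 0, 0.05]}, {"gripper": -1, "xyz": [-46.35, 46.4, 0], "angular": [0, 0, 0.05]}, {"gripper": -1, "xyz": [-46.35, 46.4, 0], "angular": [0, 0, 0.05]}, {"gripper": -1, "xyz": [-46.35, 46.4, 0], "angular": [0, 0, 0.05]}]'

```text
clock: 1.35
position: [476.1, -44.5, 231.3]
ee_rot: [-0.122, 0.992, 0.0, -0.0]
contact_force: [0.9, -0.3, -0.6]
gripper_width: -0.0
```

Request:
move_arm --moves '[{"gripper": -1, "xyz": [0, 0, 0], "angular": [0, 0, 0]}]'

```text
clock: 1.48
position: [477.2, -43.3, 230.8]
ee_rot: [-0.125, 0.992, 0.0, -0.0]
contact_force: [-0.3, 0.6, 0.2]
gripper_width: 0.0
```

```bash
cat >> h.py <<'E'
from scipy.spatial.transform import Rotation as Ro
def fish(px,z,c):  # wrist pixel -> world at height z
    K=np.array(c['camera_matrix']);R=np.array(c['R']);t=np.array(c['t'])
    a=np.array([(px[0]-K[0,2]),(px[1]-K[1,2])]);r=np.hypot(*a);th=r/K[0,0]
    w=R.T@np.array([*(a/r*np.sin(th)),np.cos(th)]);C=-R.T@t
    return C+w*(z-C[2])/w[2]
def off(X):  # tool shift in cm to world point X
    s=arm.read_state();return Ro.from_quat(s['ee_rot']).inv().apply(np.array(X)-s['position'])/10
E
python3 - <<'E'
from h import *
c=arm.get_calibration('wrist');p,d=save('wrist','w1');np.savez('pics/w1c.npz',**c)
cv2.imwrite('pics/w1.png',p);print(c['camera_matrix'],off([490.3,-18.6,160]),off([490.3,-18.6,73]))
E
```

```text
[[309.70691629   0.         324.46713883]
 [  0.         309.70691629 202.96727244]
 [  0.           0.           1.        ]] [-2.03501058  2.19514777  7.06527619] [-2.04755619  2.19300953 15.76526688]
```

View pics/w1.png

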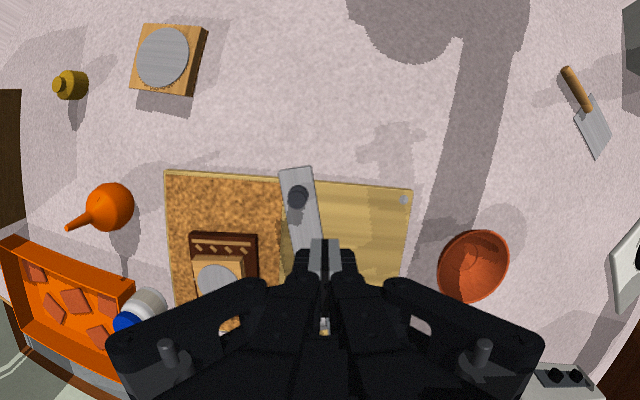

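The wrist view shows the strap end at (279–311,168), the screw at (297,190), the disc centre near (216,283) partly hidden, and the finger tip at (325,243).

Run:
```python
from h import *
c=np.load('pics/w1c.npz')
a=fish((279,171),91,c);b=fish((312,167),91,c);s=fish((297,187),112,c)
print(a,b,s)
post=np.array([598.5,-18.2]);f=np.array([[.971,-.241],[.241,.971]])
m=(a+b)[:2]/2
for q in (m,s[:2]): r=f.T@(q-post);print(np.hypot(*r),np.arctan2(-r[0],-r[1]))
for q in [(164,172),(412,190)]: print(fish(q,15,c))
```

```text
[468.69235298 -88.78753085  91.        ] [457.61453883 -59.91225059  91.        ] [474.49980937 -68.25423171 112.        ]
146.59910182495582 1.4208271756738553
133.78325794907147 1.4304182770845715
[ 519.32290734 -245.06505094   15.        ]
[465.4903024   64.01914739  15.        ]
```

Request:
move_arm --moves '[{"gripper": -1, "xyz": [-2.0, 2.2, 0], "angular": [0, 0, 0]}, {"gripper": -1, "xyz": [-2.0, 2.2, 5], "angular": [0, 0, 0]}, {"gripper": -1, "xyz": [-2.0, 2.2, 10], "angular": [0, 0, 0]}, {"gripper": -1, "xyz": [-2.0, 2.2, 14], "angular": [0, 0, 0]}, {"gripper": -1, "xyz": [-2.0, 2.2, 15.8], "angular": [0, 0, 0]}, {"gripper": -1, "xyz": [-2.0, 2.2, 15.8], "angular": [0, 0, 0]}]'

```text
clock: 2.28
position: [488.2, -21.8, 72.0]
ee_rot: [-0.121, 0.993, -0.0, -0.002]
contact_force: [-0.3, -0.5, 0.3]
gripper_width: -0.0
```

Run:
```python
from h import *
st=arm.read_state();print(st['position'],st['contact_force'])
post=np.array([598.5,-18.2]);f=np.array([[.971,-.241],[.241,.971]])
for s in np.arange(1.4,0.1,-.1):
    u=np.array([-np.sin(s),-np.cos(s)]);n=np.array([-np.cos(s),np.sin(s)])
    X=post+f@(100*u+(16+11*np.cos(s)+14.5*np.sin(s))*n)
    print(round(s,2),X.round(1),off([*X,73]).round(2))
```

```text
[488.21825342 -21.78898283  71.99727628] [-0.25839196 -0.47831664  0.26433675]
1.4 [494. -29.] [-0.38 -0.84 -0.1 ]
1.3 [495.2 -38.7] [-0.27 -1.81 -0.1 ]
1.2 [497.4 -48.5] [-0.25 -2.81 -0.1 ]
1.1 [500.7 -58.1] [-0.34 -3.82 -0.1 ]
1.0 [505.  -67.5] [-0.53 -4.84 -0.1 ]
0.9 [510.3 -76.5] [-0.83 -5.85 -0.1 ]
0.8 [516.7 -85.1] [-1.24 -6.83 -0.11]
0.7 [524.1 -93.1] [-1.76 -7.78 -0.11]
0.6 [ 532.4 -100.3] [-2.4  -8.69 -0.11]
0.5 [ 541.5 -106.7] [-3.13 -9.52 -0.11]
0.4 [ 551.5 -112.1] [ -3.97 -10.28  -0.12]
0.3 [ 562.1 -116.3] [ -4.89 -10.95  -0.12]
0.2 [ 573.2 -119.4] [ -5.9  -11.52  -0.13]
```

Request:
move_arm --moves '[{"gripper": -1, "xyz": [-0.4, -0.8, -0.1], "angular": [0, 0, 0]}, {"gripper": -1, "xyz": [-0.3, -1.8, -0.1], "angular": [0, 0, 0]}, {"gripper": -1, "xyz": [-0.25, -2.8, -0.1], "angular": [0, 0, 0]}, {"gripper": -1, "xyz": [-0.35, -3.8, -0.1], "angular": [0, 0, 0]}, {"gripper": -1, "xyz": [-0.55, -4.85, -0.1], "angular": [0, 0, 0]}, {"gripper": -1, "xyz": [-0.85, -5.85, -0.1], "angular": [0, 0, 0]}, {"gripper": -1, "xyz": [-1.25, -6.85, -0.1], "angular": [0, 0, 0]}, {"gripper": -1, "xyz": [-1.75, -7.8, -0.1], "angular": [0, 0, 0]}, {"gripper": -1, "xyz": [-2.4, -8.7, -0.1], "angular": [0, 0, 0]}, {"gripper": -1, "xyz": [-2.4, -8.7, -0.1], "angular": [0, 0, 0]}]'

```text
clock: 3.52
position: [535.0, -99.8, 74.2]
ee_rot: [-0.122, 0.993, -0.0, 0.0]
contact_force: [0.2, 0.1, -0.1]
gripper_width: 0.1
```

Run:
```python
from h import *
st=arm.read_state();print(st['position'],st['contact_force'])
c=arm.get_calibration('wrist');p,d=save('wrist','w2');np.savez('pics/w2c.npz',**c)
p,d=save('top','t2')
q=cv2.resize(p[150:240,270:390],None,fx=4,fy=4,interpolation=cv2.INTER_CUBIC)
w=cv2.imread('pics/w2.png');h=np.zeros((400+360,640,3),np.uint8);
h=np.hstack([cv2.resize(w[:,60:500],None,fx=.73,fy=.9),q]);cv2.imwrite('pics/m2.png',h[:600,:800]);print(h.shape)
```

```text
[534.99530646 -99.75269547  74.16648665] [ 0.21943497  0.09721491 -0.079885  ]
(360, 801, 3)
```

View pics/m2.png

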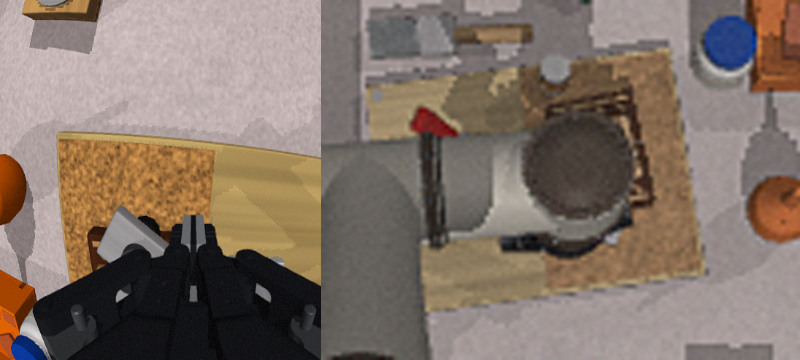

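Run:
```python
from h import *
c=np.load('pics/w2c.npz');post=np.array([598.5,-18.2]);f=np.array([[.971,-.241],[.241,.971]])
for n,q,z in(('edgeNear',(223,229),91),('screw',(264,245),112)):
    X=fish(q,z,c);r=f.T@(X[:2]-post);print(n,X,np.hypot(*r),np.arctan2(-r[0],-r[1]))
d=np.load('pics/t2.npy')
for u,v in((430,122),(450,180),(440,150),(432,200),(480,180),(400,200)):
    print(u,v,world('top',d,270+(u-321)//4,150+v//4).round())
p,_=save('scene','s2');cv2.imwrite('pics/s2c.png',cv2.resize(p[130:300,200:400],None,fx=4,fy=3.5,interpolation=cv2.INTER_CUBIC))
```

```text
edgeNear [ 527.35212245 -148.20469196   91.        ] 148.26830584864686 0.7440277625564067
screw [ 520.15741369 -126.27599868  112.        ] 133.54553717669393 0.8705139948581896
430 122 [619.  24. 198.]
450 180 [520.  -5. 411.]
440 150 [546.   6. 402.]
432 200 [504.  10. 413.]
480 180 [520. -25. 412.]
400 200 [500.  32. 431.]
```

View pics/s2c.png

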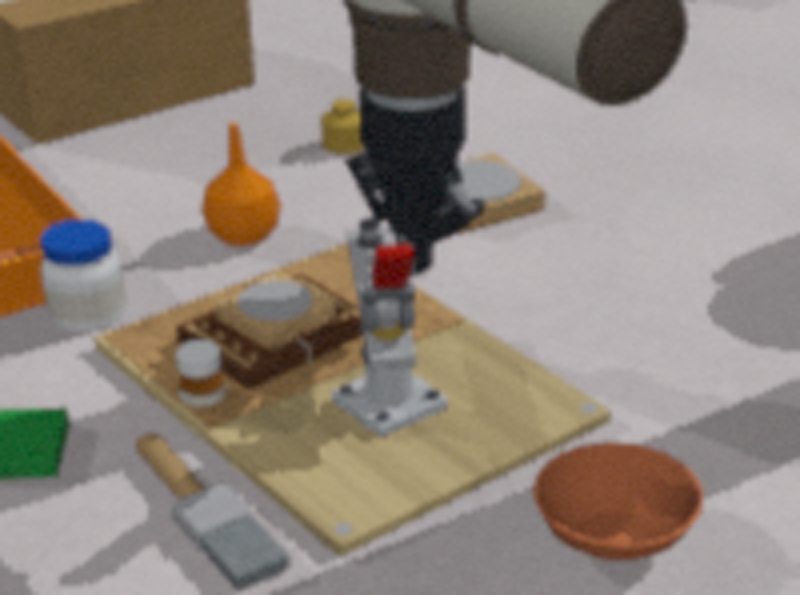

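Request:
move_arm --moves '[{"gripper": -1, "xyz": [-0.75, -0.8, 0], "angular": [0, 0, 0]}, {"gripper": -1, "xyz": [-1.55, -1.6, 0], "angular": [0, 0, 0]}, {"gripper": -1, "xyz": [-2.5, -2.25, 0], "angular": [0, 0, 0]}, {"gripper": -1, "xyz": [-3.5, -2.85, 0], "angular": [0, 0, 0]}, {"gripper": -1, "xyz": [-4.1, -3.1, 0], "angular": [0, 0, 0]}, {"gripper": -1, "xyz": [-4.6, -3.3, 0], "angular": [0, 0, 0]}, {"gripper": -1, "xyz": [-4.6, -3.3, 0], "angular": [0, 0, 0]}, {"gripper": -1, "xyz": [-2.6, -3.3, 0], "angular": [0, 0, 0]}, {"gripper": -1, "xyz": [-2.6, -3.3, -6], "angular": [0, 0, 0]}, {"gripper": -1, "xyz": [-2.6, -3.3, -12], "angular": [0, 0, 0]}]'

```text
clock: 4.92
position: [567.7, -125.0, 196.1]
ee_rot: [-0.122, 0.992, -0.001, 0.0]
contact_force: [1.6, -0.3, -0.1]
gripper_width: 0.2
```

Run:
```python
from h import *
print(arm.read_state()['position'],off([690,-150,260]))
```

```text
[ 567.74289106 -125.00151126  196.05358365] [-11.25813434  -5.40130427  -6.37879426]
```

Request:
move_arm --moves '[{"gripper": -1, "xyz": [0, 0, -6.4], "angular": [0, 0, 0]}, {"gripper": -1, "xyz": [-5, -2.5, -6.4], "angular": [0, 0, 0]}, {"gripper": -1, "xyz": [-11.3, -5.4, -6.4], "angular": [0, 0, 0]}, {"gripper": -1, "xyz": [-11.3, -5.4, -6.4], "angular": [0, 0, 0]}, {"gripper": -1, "xyz": [-11.3, -5.4, -6.4], "angular": [0, 0, 0]}]'

```text
clock: 5.55
position: [690.4, -149.9, 257.6]
ee_rot: [-0.122, 0.993, -0.0, -0.0]
contact_force: [-0.6, 0.7, -0.2]
gripper_width: -0.1
```

Run:
```python
from h import *
print(arm.read_state()['position'])
c=arm.get_calibration('wrist');p,d=save('wrist','w3');np.savez('pics/w3c.npz',**c)
q=p[120:320,220:480];cv2.imwrite('pics/w3c.png',cv2.resize(q,None,fx=3,fy=3,interpolation=cv2.INTER_CUBIC))
```

```text
[ 690.42440054 -149.88787188  257.59748187]
```

View pics/w3c.png

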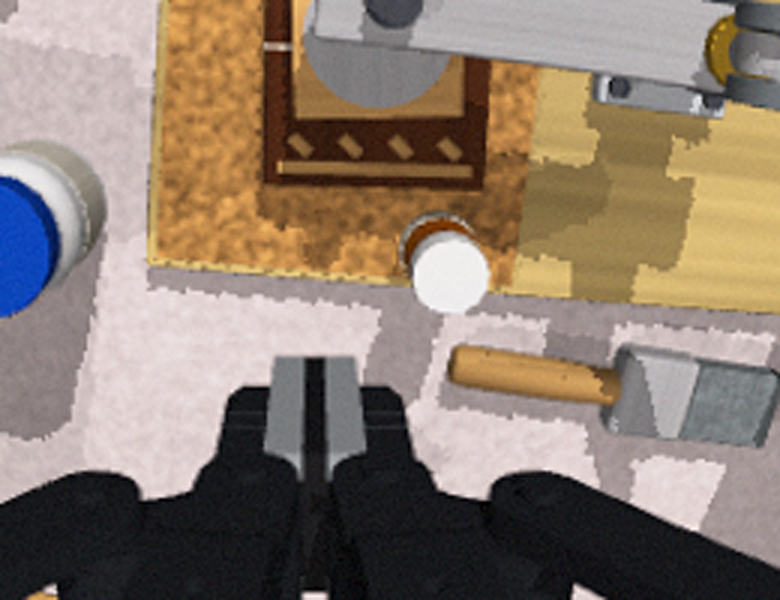

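The strap now lies over the block's near part, with its far edge across the disc. The screw is at crop (393,0), which is full-image (351,120). I'll crop the same shot higher up.

Run:
```python
from h import *
p=cv2.imread('pics/w3.png')[40:190,280:480];cv2.imwrite('pics/w3d.png',cv2.resize(p,None,fx=4,fy=4,interpolation=cv2.INTER_CUBIC))
```

```text
(no output)
```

View pics/w3d.png

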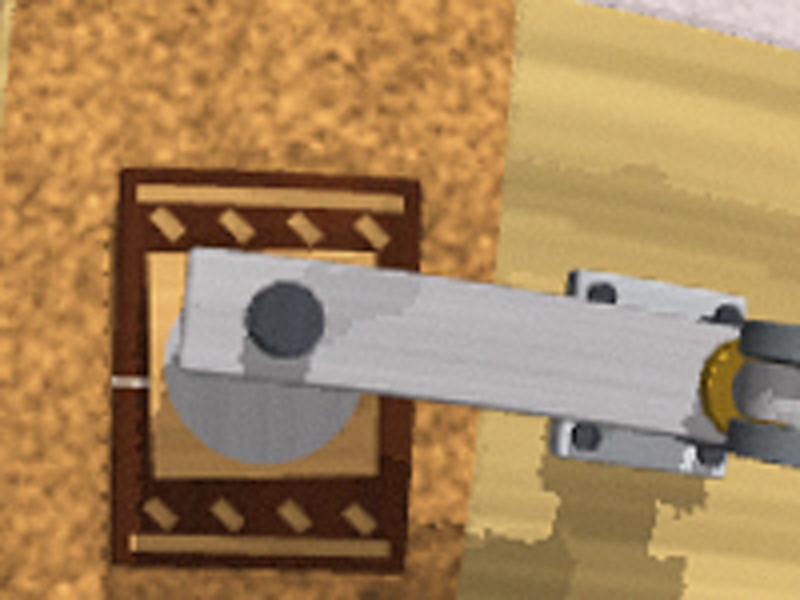

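Run:
```python
from h import *
c=np.load('pics/w3c.npz')
def w(u,v,z): return fish((280+(u+.5)/4-.5,40+(v+.5)/4-.5),z,c)[:2]
post=np.mean([w(*q,24) for q in((600,293),(727,315),(586,436),(708,455))],0)
disc=w(263,365,54);blk=np.mean([w(*q,54) for q in((147,250),(380,253),(380,475),(153,478))],0)
a,b=w(190,248,91),w(180,368,91);m=(a+b)/2;sc=w(285,320,112)
e1=w(545,294,91)-a;e2=w(545,416,91)-b
ang=lambda v:np.arctan2(v[1],v[0])
print('post',post,'disc',disc,'blk',blk,'tip',m,'width',np.hypot(*(a-b)),'screw',sc)
for n,q in(('disc',disc),('blk',blk),('tip',m),('screw',sc)):print(n,np.hypot(*(q-post)),ang(q-post))
print('edges',ang(-e1),ang(-e2))
ud=-(e1/np.hypot(*e1)+e2/np.hypot(*e2));ud/=np.hypot(*ud)
foot=m-25*ud*1; print('foot from tip',foot,'disc-foot',disc-foot)
```

```text
post [600.39545034 -16.47269917] disc [ 631.93969003 -140.4532395 ] blk [ 631.32099986 -139.76103817] tip [ 622.42728049 -165.31469358] width 30.06043812839582 screw [ 619.66747533 -142.35608146]
disc 127.93050238095151 -1.3216535960859608
blk 127.10784455609557 -1.3250279753758152
tip 150.4637525770645 -1.4238418040578216
screw 127.35005647628768 -1.418881576875935
edges -1.4227914888153337 -1.433851755510927
foot from tip [ 618.87745107 -140.56800267] disc-foot [13.06223896  0.11476316]
```

Run:
```python
from h import *
print(arm.read_state()['position'],off([568.2,-128.9,200]),off([568.2,-128.9,74]),off([597,-121.8,74]))
```

```text
[ 689.83683884 -149.77826028  258.6089123 ] [11.29724818  4.9768218   5.85386176] [11.30243105  4.98285655 18.45385925] [ 8.33621926  4.97357536 18.45508381]
```

Request:
move_arm --moves '[{"gripper": -1, "xyz": [6, 2.5, 0], "angular": [0, 0, 0]}, {"gripper": -1, "xyz": [11.3, 5.0, 0], "angular": [0, 0, 0]}, {"gripper": -1, "xyz": [11.3, 5.0, 4], "angular": [0, 0, 0]}, {"gripper": -1, "xyz": [11.3, 5.0, 9], "angular": [0, 0, 0]}, {"gripper": -1, "xyz": [11.3, 5.0, 14], "angular": [0, 0, 0]}, {"gripper": -1, "xyz": [11.3, 5.0, 18.4], "angular": [0, 0, 0]}, {"gripper": -1, "xyz": [11.3, 5.0, 18.4], "angular": [0, 0, 0]}]'

```text
clock: 6.48
position: [565.3, -128.4, 72.8]
ee_rot: [-0.122, 0.993, 0.0, -0.003]
contact_force: [0.8, -1.1, 0.3]
gripper_width: -0.2
```

Run:
```python
from h import *
print(arm.read_state()['position'],off([597,-121.8,74]))
```

```text
[ 565.34115173 -128.44604804   72.84324368] [-3.23188064 -0.12260107 -0.13350509]
```

Request:
move_arm --moves '[{"gripper": -1, "xyz": [-0.8, 0, 0], "angular": [0, 0, 0]}, {"gripper": -1, "xyz": [-1.4, 0, 0], "angular": [0, 0, 0]}, {"gripper": -1, "xyz": [-1.9, 0, 0], "angular": [0, 0, 0]}, {"gripper": -1, "xyz": [-2.3, 0, 0], "angular": [0, 0, 0]}, {"gripper": -1, "xyz": [-2.6, 0, 0], "angular": [0, 0, 0]}, {"gripper": -1, "xyz": [-2.8, 0, 0], "angular": [0, 0, 0]}, {"gripper": -1, "xyz": [-2.9, 0, 0], "angular": [0, 0, 0]}, {"gripper": -1, "xyz": [-2.95, 0, 0], "angular": [0, 0, 0]}, {"gripper": -1, "xyz": [-2.95, 0, 0], "angular": [0, 0, 0]}]'

```text
clock: 7.6
position: [596.9, -121.5, 74.1]
ee_rot: [-0.122, 0.993, -0.0, -0.0]
contact_force: [-2.3, -1.7, 0.3]
gripper_width: -0.1
```

Request:
move_arm --moves '[{"gripper": -1, "xyz": [1.5, 0, 0], "angular": [0, 0, 0]}, {"gripper": -1, "xyz": [3, 0, 0], "angular": [0, 0, 0]}, {"gripper": -1, "xyz": [3, 0, -6], "angular": [0, 0, 0]}, {"gripper": -1, "xyz": [3, 0, -12], "angular": [0, 0, 0]}, {"gripper": -1, "xyz": [3, 0, -18.5], "angular": [0, 0, 0]}, {"gripper": -1, "xyz": [-3, -3, -18.5], "angular": [0, 0, 0]}, {"gripper": -1, "xyz": [-8.4, -5.0, -18.5], "angular": [0, 0, 0]}, {"gripper": -1, "xyz": [-8.4, -5.0, -18.5], "angular": [0, 0, 0]}, {"gripper": -1, "xyz": [-8.4, -5.0, -18.5], "angular": [0, 0, 0]}]'

```text
clock: 8.72
position: [689.8, -149.6, 258.4]
ee_rot: [-0.122, 0.993, 0.0, -0.001]
contact_force: [0.0, 0.4, 0.6]
gripper_width: -0.1
```

Run:
```python
from h import *
print(arm.read_state()['position'])
c=arm.get_calibration('wrist');p,d=save('wrist','w4');np.savez('pics/w4c.npz',**c)
cv2.imwrite('pics/w4d.png',cv2.resize(p[40:190,280:480],None,fx=4,fy=4,interpolation=cv2.INTER_CUBIC))
```

```text
[ 689.82986719 -149.58304382  258.39671621]
```

View pics/w4d.png

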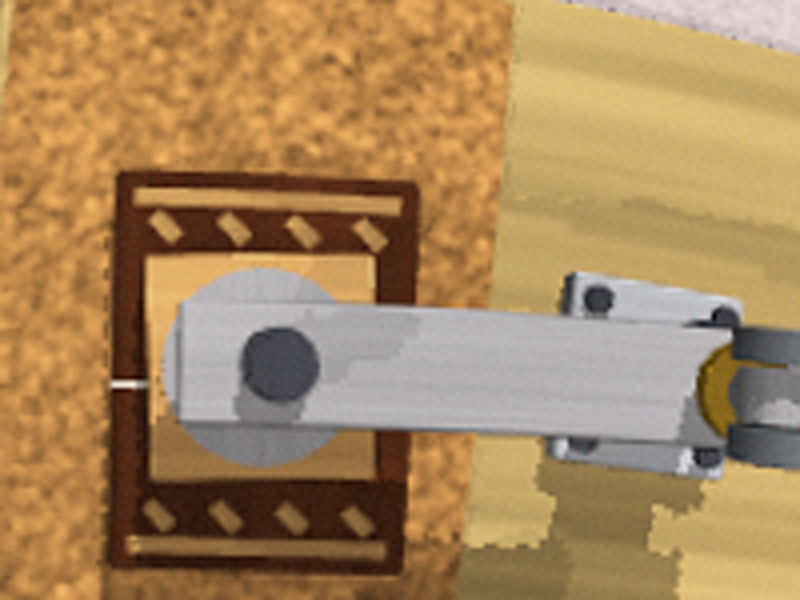

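Run:
```python
from h import *
c=np.load('pics/w4c.npz')
def w(u,v,z): return fish((280+(u+.5)/4-.5,40+(v+.5)/4-.5),z,c)[:2]
disc=w(262,367.5,54);a,b=w(181,303,91),w(180,423,91);m=(a+b)/2;sc=w(281,364,112)
e=(a-w(545,316,91));g=b-w(545,433,91);u=e/np.hypot(*e)+g/np.hypot(*g);u/=np.hypot(*u)
print('disc',disc,'tip',m,'foot',m-25*u,'err',disc-(m-25*u),'screw',sc,'ang',np.arctan2(u[1],u[0]))
post=m-150*u;print('post',post)
# lever push arc: F along actual strap
P=np.array([600.4,-16.5]);P=(P+post)/2;ld=-u;print('P',P,'lever dir',ld, 'tool x',Ro.from_quat(arm.read_state()['ee_rot']).apply([0,1,0]))
for n,R,z in(('above',20,230),('start',14,185)):
    X=P+R*ld;print(n,X,off([*X,z]))
```

```text
disc [ 631.85857634 -140.08430292] tip [ 635.26569151 -162.64852227] foot [ 629.3831654  -138.35045884] err [ 2.47541095 -1.73384408] screw [ 629.0681191  -140.22668976] ang -1.3332680289639354
post [599.97053482 -16.86014168]
P [600.18526741 -16.68007084] lever dir [-0.23530104  0.97192254] tool x [-2.42460102e-01  9.70161371e-01 -1.18079465e-04]
above [595.47924652   2.7583799 ] [ 5.44082753 17.06228022  2.97754006]
start [596.89105279  -3.07315532] [ 5.44595438 16.46282789  7.47761013]
```

The strap is over the disc centre within about 2–3 mm, and the lever is still up. Next I'll bring the shut fingertip to the post side of the lever and compute the arc.

Request:
move_arm --moves '[{"gripper": -1, "xyz": [2.7, 8.4, 0], "angular": [0, 0, 0]}, {"gripper": -1, "xyz": [5.45, 13.0, 0], "angular": [0, 0, 0]}, {"gripper": -1, "xyz": [5.45, 16.85, 0], "angular": [0, 0, 0]}, {"gripper": -1, "xyz": [5.45, 16.85, 0], "angular": [0, 0, 0]}, {"gripper": -1, "xyz": [5.45, 16.85, 3], "angular": [0, 0, 0]}, {"gripper": -1, "xyz": [5.45, 16.85, 6.1], "angular": [0, 0, 0]}, {"gripper": -1, "xyz": [5.45, 16.85, 6.1], "angular": [0, 0, 0]}, {"gripper": -1, "xyz": [5.45, 16.85, 6.1], "angular": [0, 0, 0]}]'

```text
clock: 9.78
position: [597.6, 0.2, 200.4]
ee_rot: [-0.122, 0.993, -0.0, 0.002]
contact_force: [-0.4, 0.5, 1.5]
gripper_width: -0.2
```

Run:
```python
from h import *
st=arm.read_state();print(st['position'],st['contact_force'])
P=np.array([600.2,-16.7]);ld=np.array([-.2353,.9719])
for th in (60,55,50,45,40,35,30,25,20,15,10,5,0,-3,-6,-9,-10):
    t=np.radians(th);L=95+9*(60-max(th,0))/60
    R=L*np.cos(t)-6*np.sin(t)-14 if th>=0 else 90
    z=112+np.tan(t)*(R+(14 if th>=0 else -14))+6/np.cos(t)
    print(th,round(R,1),round(z,1),off([*(P+R*ld),z]).round(2))
save('scene','s5')
```

```text
[5.97574843e+02 1.77066132e-01 2.00396001e+02] [-0.42459324  0.54345845  1.45454177]
60 28.3 197.3 [0.13 1.13 0.31]
55 36.0 193.9 [0.13 1.9  0.65]
50 43.4 189.8 [0.13 2.64 1.06]
45 50.5 185.0 [0.12 3.35 1.54]
40 57.2 179.6 [0.12 4.02 2.08]
35 63.4 173.6 [0.12 4.65 2.68]
30 69.2 166.9 [0.12 5.22 3.34]
25 74.3 159.8 [0.11 5.73 4.05]
20 78.9 152.2 [0.11 6.19 4.82]
15 82.7 144.1 [0.11 6.58 5.62]
10 85.9 135.7 [0.11 6.89 6.46]
5 88.3 127.0 [0.11 7.14 7.34]
0 90.0 118.0 [0.12 7.31 8.23]
-3 90 114.0 [0.12 7.31 8.63]
-6 90 110.0 [0.12 7.31 9.03]
-9 90 106.0 [0.12 7.31 9.43]
-10 90 104.7 [0.12 7.31 9.56]
```

Request:
move_arm --moves '[{"gripper": -1, "xyz": [0, 1.05, 0], "angular": [0, 0, 0]}, {"gripper": -1, "xyz": [0, 1.8, 0.35], "angular": [0, 0, 0]}, {"gripper": -1, "xyz": [0, 2.55, 0.75], "angular": [0, 0, 0]}, {"gripper": -1, "xyz": [0, 3.25, 1.25], "angular": [0, 0, 0]}, {"gripper": -1, "xyz": [0, 3.9, 1.8], "angular": [0, 0, 0]}, {"gripper": -1, "xyz": [0, 4.55, 2.4], "angular": [0, 0, 0]}, {"gripper": -1, "xyz": [0, 5.1, 3.05], "angular": [0, 0, 0]}, {"gripper": -1, "xyz": [0, 5.6, 3.75], "angular": [0, 0, 0]}, {"gripper": -1, "xyz": [0, 6.1, 4.5], "angular": [0, 0, 0]}, {"gripper": -1, "xyz": [0, 6.1, 4.5], "angular": [0, 0, 0]}]'

```text
clock: 11.08
position: [580.9, 60.1, 151.9]
ee_rot: [-0.122, 0.993, 0.0, -0.002]
contact_force: [-0.4, -0.8, -0.2]
gripper_width: -0.1
```

Run:
```python
from h import *
st=arm.read_state();print(st['position'],st['contact_force'])
p,_=save('scene','s6');q=cv2.imread('pics/s5.png')
cr=lambda p:cv2.resize(p[150:270,230:360],None,fx=3,fy=3,interpolation=cv2.INTER_CUBIC)
cv2.imwrite('pics/s56.png',np.hstack([cr(q),cr(p)]))
```

```text
[580.92515289  60.10935278 151.94608992] [-0.43741297 -0.82850369 -0.23286337]
```

View pics/s56.png

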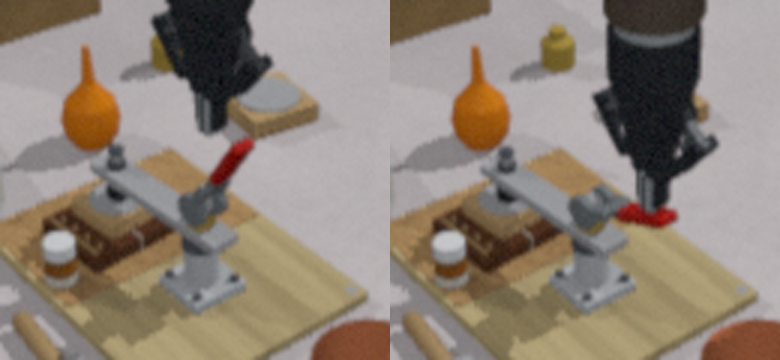

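Request:
move_arm --moves '[{"gripper": -1, "xyz": [0, 0.4, 0.85], "angular": [0, 0, 0]}, {"gripper": -1, "xyz": [0, 0.7, 1.65], "angular": [0, 0, 0]}, {"gripper": -1, "xyz": [0, 0.9, 2.55], "angular": [0, 0, 0]}, {"gripper": -1, "xyz": [0, 1.1, 3.4], "angular": [0, 0, 0]}, {"gripper": -1, "xyz": [0, 1.1, 3.85], "angular": [0, 0, 0]}, {"gripper": -1, "xyz": [0, 1.1, 4.25], "angular": [0, 0, 0]}, {"gripper": -1, "xyz": [0, 1.1, 4.25], "angular": [0, 0, 0]}, {"gripper": -1, "xyz": [0, 1.1, 4.25], "angular": [0, 0, 0]}]'

```text
clock: 12.12
position: [579.2, 70.5, 110.5]
ee_rot: [-0.122, 0.993, 0.0, -0.0]
contact_force: [-0.2, -0.7, 0.1]
gripper_width: 0.0
```

Request:
move_arm --moves '[{"gripper": -1, "xyz": [0, 0, 0.2], "angular": [0, 0, 0]}, {"gripper": -1, "xyz": [0, 0, 0.3], "angular": [0, 0, 0]}, {"gripper": -1, "xyz": [0, 0, 0.4], "angular": [0, 0, 0]}, {"gripper": -1, "xyz": [0, 0, 0.4], "angular": [0, 0, 0]}]'

```text
clock: 12.62
position: [579.5, 70.5, 106.9]
ee_rot: [-0.122, 0.993, -0.0, 0.0]
contact_force: [-0.2, -0.4, 1.5]
gripper_width: 0.2
```

Request:
move_arm --moves '[{"gripper": -1, "xyz": [0, 0, 0.1], "angular": [0, 0, 0]}, {"gripper": -1, "xyz": [0, 0, 0.1], "angular": [0, 0, 0]}, {"gripper": -1, "xyz": [0, 0, 0.1], "angular": [0, 0, 0]}]'

```text
clock: 13.0
position: [579.5, 70.5, 105.8]
ee_rot: [-0.122, 0.993, -0.0, -0.0]
contact_force: [-1.1, -1.0, 2.4]
gripper_width: -0.1
```

Request:
move_arm --moves '[{"gripper": -1, "xyz": [0, 0, 0.1], "angular": [0, 0, 0]}, {"gripper": -1, "xyz": [0, 0, 0.1], "angular": [0, 0, 0]}, {"gripper": -1, "xyz": [0, 0, 0.1], "angular": [0, 0, 0]}]'

```text
clock: 13.38
position: [579.5, 70.4, 104.8]
ee_rot: [-0.122, 0.993, -0.0, -0.0]
contact_force: [0.2, -1.0, 2.4]
gripper_width: -0.1
```

Request:
move_arm --moves '[{"gripper": -1, "xyz": [0, 0, 0.1], "angular": [0, 0, 0]}, {"gripper": -1, "xyz": [0, 0, 0.1], "angular": [0, 0, 0]}, {"gripper": -1, "xyz": [0, 0, 0.1], "angular": [0, 0, 0]}]'

```text
clock: 13.75
position: [579.6, 70.5, 104.5]
ee_rot: [-0.122, 0.993, -0.0, 0.0]
contact_force: [-1.8, -1.7, 5.0]
gripper_width: 0.1
```

Request:
move_arm --moves '[{"gripper": -1, "xyz": [0, 0, 0.1], "angular": [0, 0, 0]}, {"gripper": -1, "xyz": [0, 0, 0.1], "angular": [0, 0, 0]}, {"gripper": -1, "xyz": [0, 0, 0.1], "angular": [0, 0, 0]}]'

```text
clock: 14.12
position: [579.7, 70.5, 104.3]
ee_rot: [-0.122, 0.992, -0.0, 0.0]
contact_force: [-3.3, -0.4, 10.8]
gripper_width: -0.3
```

Request:
move_arm --moves '[{"gripper": -1, "xyz": [0, 0, 0.1], "angular": [0, 0, 0]}, {"gripper": -1, "xyz": [0, 0, 0.1], "angular": [0, 0, 0]}, {"gripper": -1, "xyz": [0, 0, 0.1], "angular": [0, 0, 0]}]'

```text
clock: 14.5
position: [579.8, 70.5, 104.1]
ee_rot: [-0.123, 0.992, -0.0, 0.001]
contact_force: [-3.8, -0.4, 13.6]
gripper_width: -0.0
```

The force climbs from 2 to 14 N while the tip moves under 1 mm, so the lever is on its stop. I'll lift off and check.

Request:
move_arm --moves '[{"gripper": -1, "xyz": [0, 0, -0.5], "angular": [0, 0, 0]}, {"gripper": -1, "xyz": [0, 0, -4], "angular": [0, 0, 0]}, {"gripper": -1, "xyz": [0, 0, -9], "angular": [0, 0, 0]}, {"gripper": -1, "xyz": [0, 0, -15.4], "angular": [0, 0, 0]}, {"gripper": -1, "xyz": [-3, -6, -15.4], "angular": [0, 0, 0]}, {"gripper": -1, "xyz": [-5.5, -12, -15.4], "angular": [0, 0, 0]}, {"gripper": -1, "xyz": [-5.5, -18, -15.4], "angular": [0, 0, 0]}, {"gripper": -1, "xyz": [-5.5, -24, -15.4], "angular": [0, 0, 0]}, {"gripper": -1, "xyz": [-5.5, -24, -15.4], "angular": [0, 0, 0]}, {"gripper": -1, "xyz": [-5.5, -24, -15.4], "angular": [0, 0, 0]}]'

```text
clock: 15.75
position: [690.9, -148.9, 254.6]
ee_rot: [-0.122, 0.993, 0.0, -0.001]
contact_force: [1.0, -0.3, 0.1]
gripper_width: -0.1
```

Run:
```python
from h import *
st=arm.read_state();print(st['position'],st['contact_force'])
c=arm.get_calibration('wrist');p,d=save('wrist','w7');np.savez('pics/w7c.npz',**c)
s,_=save('scene','s7')
a=cv2.resize(p[40:180,280:480],None,fx=4,fy=4,interpolation=cv2.INTER_CUBIC)
cv2.imwrite('pics/w7d.png',a)
b=cv2.resize(s[165:265,230:360],None,fx=5,fy=5,interpolation=cv2.INTER_CUBIC);cv2.imwrite('pics/s7d.png',b)
```

```text
[ 690.86228833 -148.85182258  254.60920642] [ 0.95236263 -0.30998234  0.14885758]
```

View pics/w7d.png

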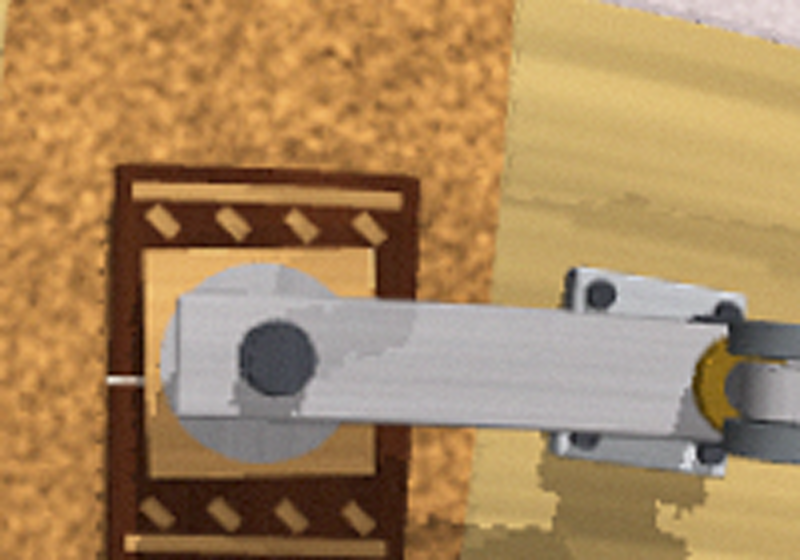

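View pics/s7d.png

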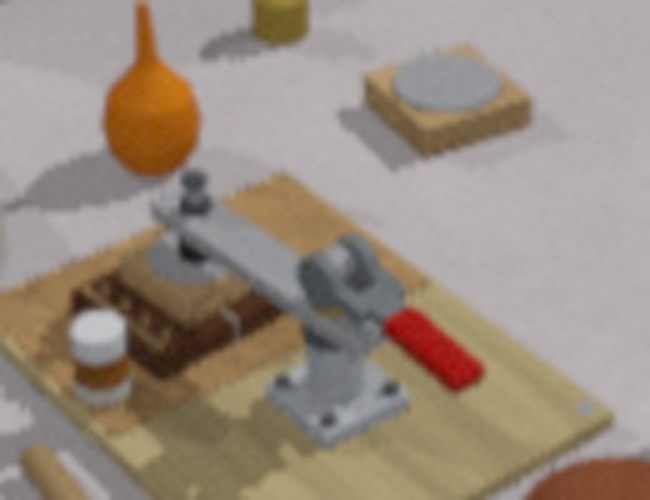

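Run:
```python
from h import *
c=np.load('pics/w7c.npz')
def w(u,v,z): return fish((280+(u+.5)/4-.5,40+(v+.5)/4-.5),z,c)[:2]
disc=w(262,363.5,54)
for z in(86,88):
    a,b=w(181,296,z),w(179,415,z);m=(a+b)/2
    e=a-w(545,310,z);g=b-w(545,430,z);u=e/np.hypot(*e)+g/np.hypot(*g);u/=np.hypot(*u)
    f=m-25*u;r=disc-f;print(z,'foot',f,'disc',disc,'tang',r@[-u[1],u[0]],'rad',r@u,'ang',np.arctan2(u[1],u[0]),'tip ang',np.arctan2(*(m-[600.2,-16.7])[::-1]))
d=np.load('pics/s7.npy')
for u,v in((466,378),(400,325)):print('lever',world('scene',d,230+u//5,165+v//5))
for u,v in((200,215),):print('strap top',world('scene',d,230+u//5,165+v//5))
```

```text
86 foot [ 628.90630833 -138.00528439] disc [ 631.84151146 -139.74743154] tang 2.462889397815436 rad 2.3631906201638495 ang -1.341706168733869 tip ang -1.3389738511209806
88 foot [ 628.86146151 -138.01962219] disc [ 631.84151146 -139.74743154] tang 2.509820523524432 rad 2.359411746579538 ang -1.341706168733868 tip ang -1.3392875056529963
lever [578.24435495  88.93911015  99.36869428]
lever [592.88199971  46.69529228 109.0279545 ]
strap top [ 629.55040369 -124.95458071   87.79592135]
```

```bash
python3 -c "
from bench import arm
print(arm.job_done())"
```

```text
the job is handed in; nothing more can be done
None
```

I swung the strap over the pressing block on the panel with the shut fingers, leaving the red lever up. I then pushed the lever down to its stop, backed the arm clear and handed the job in at about 16 s on the robot's clock.

- **Foot position:** the last wrist picture puts the foot about 3.4 mm from the disc centre: 2.5 mm sideways and 2.4 mm along the strap, which a swing cannot change. The sideways error was 1.5–2.5 mm before closing. I left it, because correcting it would have meant reopening the lever.
- **Lever:** the push force rose from 2 to 14 N in under 1 mm of travel, which I took as the stop. In the scene picture the lever slopes about 10° below level. The side force on the tip reached about 4 N, and the strap may have turned up to 0.01 rad during the push, within what I can measure.
- **Foot pressure:** the strap's top measured about 88 mm above the table, against 91 mm raised and about 86 mm for the full 5 mm drop. That is one depth reading, so I did not confirm the foot's pressure directly.
- **Other things:** I saw no shift of the panel, the block or the other objects in the last pictures. The block on the table and the green one were left alone.

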